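Close the parcel and hold the stamp over its label

TASK

Close the parcel carton: fold its short flap down flat first, then the long flap flat over it. Then take the hand stamp off the turntable organiser by its handle, carry it over the letter rack, and finish still holding it upright and still in the gripper, hovering about a centimetre above the blank label on the closed flap, centred over the label with its long side along the label's long side (either way round). The stamp must never touch the carton, and leave the rack untouched and everything else standing where it is.

Things in the scene. Friction and masses are not known exactly. Their poses are not given: they have to be found in the camera images.
- carton: Open-topped brown cardboard carton fixed to the desk, 160 mm along its x axis, 150 mm along its y axis, walls 100 mm high and 4 mm thick. Origin: centre of its underside; z up. A flap is hinged along each of the two 160 mm long top edges (the +y and the -y edge); the other two edges have none.
- flap_short (a joint): Angle (rad) of the short flap, hinged on the carton's +y top edge, 156 mm wide along the hinge, 60 mm from hinge to free edge, 4 mm thick. 0 = closed flat, reaching towards the carton's -y; pi/2 = straight up; more = leaning outwards (stop at 2.2). It weighs 15 g and stays where it is left (hinge friction, about 0.5 N of push at 50 mm); no spring.
- flap_long (a joint): Angle (rad) of the long flap, hinged on the carton's -y top edge, 156 mm wide along the hinge, 115 mm from hinge to free edge, 4 mm thick. 0 = closed flat on top, reaching towards the carton's +y; pi/2 = straight up; more = leaning outwards (stop at 2.2). It weighs 25 g and stays where it is left (hinge friction as the short flap).
- short_hinge (a point): Middle of the short flap's hinge line, at mid thickness of the flap, fixed on the carton at (0, 75, 102) mm of its frame; axes as the carton's. The hinge runs along the carton's x.
- long_hinge (a point): Middle of the long flap's hinge line, at mid thickness of the flap, fixed on the carton at (0, -75, 106) mm of its frame; axes as the carton's. The hinge runs along the carton's x.
- label (a point): Centre of the blank white paper label on the outer face of the long flap, 90 mm long (its x axis, along the hinge) by 64 mm, centred 60 mm from the hinge line and 2 mm above mid thickness, on the flap's outer face. Turns with the flap; when the flap is closed z points up and the label lies 108 mm above the desk, at (0, -15) mm of the carton's frame.
- stamp: Hand stamp of dark wood, loose, about 100 g, standing on the turntable: base block 62 mm (its x) by 42 mm (its y), 18 mm high with a black rubber face below; on it a paler upright wooden handle block 38 mm (x) by 24 mm (y) from 18 to 78 mm high, to be gripped across its 24 mm. Origin: centre of the rubber face (underside); z up.
- organiser: Round turntable organiser, foot fixed to the desk; its cork-topped disc is 250 mm across, top 30 mm above the desk, and can turn about its centre against light friction. Origin: its centre, on the desk. The stamp, the jar and the two highlighters stand on it 75 mm from its centre, a quarter turn apart, in any order.
- rack: Dark steel letter rack with envelopes, fixed to the desk between organiser and carton, 260 mm along its x, 60 mm along its y, highest envelope 130 mm above the desk. Origin: centre of its underside.
- jar: Glass jar with screw-top aluminium lid, closed, 60 mm across, 86 mm high, loose on the turntable. Origin: centre of its underside. Leave alone.
- marker_a: Yellow highlighter tube standing on the turntable, 26 mm across, 105 mm high, loose. Origin: centre of its underside. Leave alone.
- marker_b: Second yellow highlighter, as the first. Leave alone.
- pen: Steel pen lying on the desk, 125 mm long, 10 mm thick. Origin near its middle, at desk height. Leave alone.
- clip: Red binder clip on the desk, 32 mm wide, 14 mm high. Origin: its middle, at desk height. Leave alone.
- mug: White mug on the desk beyond the rack, 80 mm across, 95 mm high. Origin: centre of its underside. Leave alone.
- inkpad: Open steel ink pad on the desk beyond the carton, 75 by 115 mm, 16 mm high, with its lid standing up behind to about 75 mm. Origin: centre of its underside. Leave alone.
Mind the look-alikes: they are no part of the job. Several things have the shape of the stamp; the one meant has the colours described above.

How it is judged:
By the outcome, as a careful person would: the job done as asked, in the order asked, and still so for the second after the job is handed in, while the arm keeps its last pose, push and grip.
It also fails if it takes over 72 s, if anything falls off the work surface, if the arm or the gripper's body presses on something with over 40 N, if the wrist force passes 120 N, or if a joint passes its speed limit or range.

ROBOT

A 7-joint arm with a two-finger parallel gripper is mounted at the origin on the work surface. World frame = base frame: x ahead of the robot, y to its left, z up, the work surface at z = 0. Lengths are in m, angles in rad, forces in N, time in s.
With the tool pointing down it reaches from about 0.4 to 0.85 m from the base axis. Payload 10.4 kg.
Tool frame: the origin (TCP) lies at the very end of the fingers, on their centre line; the grasp point (between the pads) lies 19 mm behind it; z points along the fingers, y is the line along which they close (so a half turn about z gives the same grasp; the last joint's range is limited). The gripper opens to 85 mm and grips with 20 to 120 N. Pads are 22 mm wide; open, the fingers measure 114 mm over their backs; the gripper's body (76 mm by 85 mm) begins 54 mm behind the grasp point. The pads swing forward as they close: fully open they stand 13 mm farther back than shut.
Start: joints at [-1.288, 0.332, -0.065, 1.46, 0.022, 1.35, -0.088], TCP at [0.188, 0.596, 0.231] pointing down, gripper open.
Joint ranges: [-2.6, 2.6], [-0.5, 2.12], [-1.47, 1.34], [0.16, 2.42], [-1.27, 4.41], [0.06, 2.06], [-2.6, 2.6]. Speed limits (rad/s): [2.22, 2.22, 2.79, 2.79, 3.14, 3.14, 3.14].

INTERFACE

Orientations are given as a unit quaternion [x, y, z, w].
In Python, from workcell import manip, vision, order gives the robot as it stands. The module is installed in compiled form; this text tells all that it offers.
- The arm moves only by the tool move_arm, never from a script. Its argument "motion" is a list of rows, each a list of 3 entries, a list of its own where there are three numbers: the shift along the tool's x, y, z scaled (see below), then the turn, a rotation vector about the tool's x, y, z scaled (see below), then the opening, from -1 (shut) to 1 (fully open). In form: [[[dx, dy, dz], [wx, wy, wz], hand], ...]. A call has 1 to 12 rows; each row shifts and turns the commanded pose from where the row before left it, along the tool's axes as they then stand; what a row does not reach is not made up. The controller multiplies each number of a shift by 0.75 m and each number of a turn by pi/4 rad. A row lasts 1/10 s, in which the tool goes at most 50 mm and 8.59 degrees, less where a joint would pass 70% of its speed; a pose out of reach is approached as far as the arm can. A call with a number of a shift or a turn outside -1 to 1 is refused whole. A call with a gripper value outside its range is refused whole. The fingers move at their own pace and stop on an object; "newtons" is the grip in N (left out, the last holds). Time passes only in rows, so rows that do not move let the fingers close. It gives the time, the measured TCP pose, the force, the opening and the grip force at its end, in the units of the state.
- manip.get_obs(): the state, without advancing time (a new reading comes with each control period).
- vision.camera(name): name is "scene" or "top" or "wrist"; returns a dict with "pixels" (384x512x3 uint8, red, green, blue), "fx", "fy", "cx", "cy" (pixels), "R" (3x3) and "t" (3): a world point X has camera coordinates R X + t. Camera axes: x right, y down, z forward; pixel columns grow to the right and rows downward; lengths in m; the calibration is good to about 2 mm. A picture is of the moment at which its call begins. There is no depth.
- order.hand_in(): hands the job in; it is judged then, once.
The state is a dict: "clock": time; "joint_pos": joint angles; "joint_velocities": joint speeds; "tau": joint torques, N m; "position": TCP position; "ee_rot": TCP orientation; "ft_force": force on the tool from outside, world axes, zero at the start; "torque": the same for the moment, N m; "grip_width": opening from 0.0 (shut) to 1.0 (fully open); "grasp_force": force on a finger pad.
Only numpy, scipy, OpenCV 4.12 (cv2) and the standard library are available. Lean on these libraries where they do the work, as an engineer would, in place of code of your own. Each camera call takes 0.05 s, during which the arm holds its last target. There are 200 camera calls.

## Working session

There is one attempt and no reset: what is moved stays moved. The work goes in short steps, Python scripts to look and compute and a tool call to move; the robot and the scene stay as the last step left them, time stands still between calls to the robot, and variables do not carry over. Pictures are saved under pics/ and viewed, at most 13 in all, crops included, and the job is handed in when it is done.

Besides the shell and the picture viewer there is one more tool, called after "Request:" by a JSON object that holds its "api" and its "payload". move_arm: Moves the arm, as the interface text tells. Its arguments: {"type":"object","properties":{"motion":{"type":"array"},"newtons":{"type":"number"}},"required":["motion"]}

```bash
mkdir -p pics
cat > h.py <<'E'
import numpy as np, cv2, json
from workcell import manip, vision, order
def shot(name,fn):
    c=vision.camera(name); cv2.imwrite('pics/'+fn+'.png',cv2.cvtColor(c['pixels'],cv2.COLOR_RGB2BGR))
    np.savez('pics/'+fn+'.npz',**c); return c
def load(fn): return dict(np.load('pics/'+fn+'.npz'))
def ray(c,u,v):
    R=np.array(c['R']);t=np.array(c['t']);d=R.T@np.array([(u-c['cx'])/c['fx'],(v-c['cy'])/c['fy'],1.]);return -R.T@t,d
def atz(c,u,v,z):
    o,d=ray(c,u,v);return o+d*(z-o[2])/d[2]
def tri(*obs):
    A=np.zeros((3,3));b=np.zeros(3)
    for c,u,v in obs:
        o,d=ray(c,u,v);d/=np.linalg.norm(d);P=np.eye(3)-np.outer(d,d);A+=P;b+=P@o
    X=np.linalg.solve(A,b);
    return X,[np.hypot(*(proj(c,X)-np.array([u,v]))) for c,u,v in obs]
def proj(c,X):
    p=np.array(c['R'])@np.asarray(X)+np.array(c['t']);return np.array([c['fx']*p[0]/p[2]+c['cx'],c['fy']*p[1]/p[2]+c['cy']])
E
python3 - <<'E'
from h import *
o=manip.get_obs();print(o)
for n in('scene','top','wrist'):
    c=shot(n,n+'0');print(n,c['fx'],-np.array(c['R']).T@c['t'],np.round(c['R'],2).tolist())
a=[cv2.imread(f'pics/{n}0.png') for n in('scene','top')]
for n,i in zip(('scene','top'),a): cv2.imwrite(f'pics/{n}0b.png',cv2.resize(i,(800,600),interpolation=cv2.INTER_CUBIC))
E
```

```text
{'clock': 0.0, 'joint_pos': array([-1.28761312,  0.33287594, -0.06469137,  1.46094758,  0.02159857,
        1.34988058, -0.08854287]), 'joint_velocities': array([ 2.57795592e-03,  9.23912315e-04,  1.75521382e-03,  4.99130536e-04,
       -8.01493769e-04,  1.70472730e-04,  3.95391570e-05]), 'tau': array([-8.39504137e-04, -6.25450373e+01,  4.87658079e-02, -3.91606307e+01,
        1.62073423e-02,  9.84915532e-03, -3.71363262e-05]), 'position': array([0.18804738, 0.59564934, 0.23051037]), 'ee_rot': array([ 1.52311536e-01,  9.88332280e-01, -7.04076193e-04, -7.47800591e-05]), 'ft_force': array([-0.29808586,  0.49496951,  1.54335819]), 'torque': array([-0.0074815 ,  0.02590145, -0.0244997 ]), 'grasp_force': 0.0, 'grip_width': 0.99778150588451}
scene 375.8650737805278 [ 1.17936767 -0.33417372  0.60316369] [[0.54, 0.84, -0.01], [0.47, -0.31, -0.83], [-0.7, 0.44, -0.56]]
top 363.7221475363226 [0.47494768 0.08505357 0.95426089] [[0.0, -1.0, 0.0], [-1.0, -0.0, -0.08], [0.08, -0.0, -1.0]]
wrist 330.7741386119365 [0.10758989 0.62215049 0.37448767] [[0.3, 0.95, -0.0], [0.9, -0.28, 0.33], [0.31, -0.1, -0.94]]
```

View pics/scene0b.png

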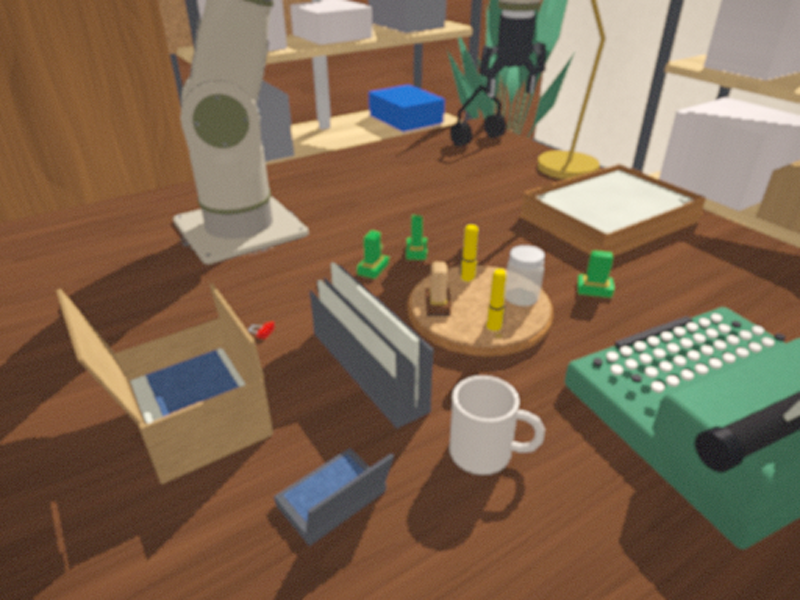

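View pics/top0b.png

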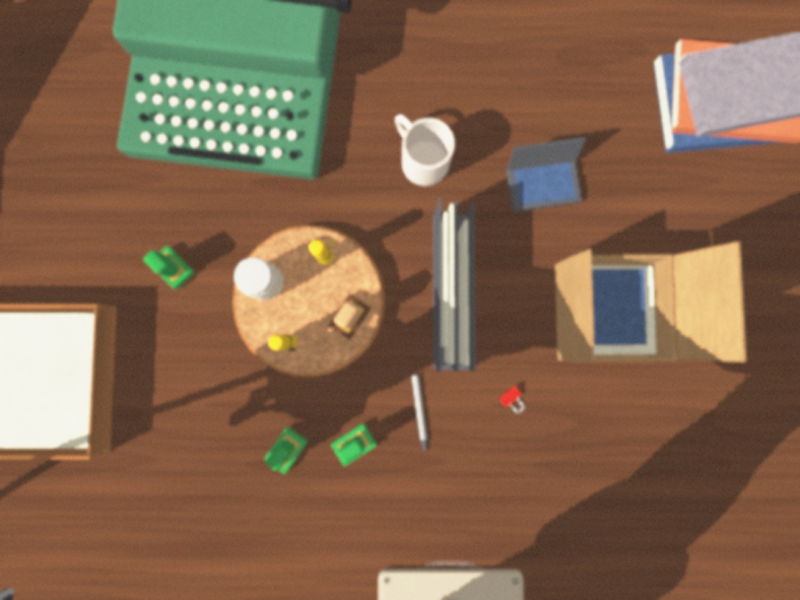

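The top view shows the carton on the right, with its short flap at (572,305) and its long flap at (710,300). The rack is at (455,290), the turntable at (308,300), and the dark-wood stamp at (349,316), which in the scene view is at (438,288). The green stamps are decoys. I'll zoom in to measure.

Run:
```python
import cv2,numpy as np
t=cv2.imread('pics/top0.png');s=cv2.imread('pics/scene0.png')
def crop(i,u,v,w,h,k):
    z=cv2.resize(i[v:v+h,u:u+w],None,fx=k,fy=k,interpolation=cv2.INTER_CUBIC)
    for x in range((-u)%10,w,10): cv2.line(z,(x*k,0),(x*k,12 if (x+u)%50==0 else 5),(0,255,255) if (x+u)%50==0 else (255,255,255),1)
    for y in range((-v)%10,h,10): cv2.line(z,(0,y*k),(12 if (y+v)%50==0 else 5,y*k),(0,255,255) if (y+v)%50==0 else (255,255,255),1)
    return z
a=np.zeros((600,800,3),np.uint8)
a[:300,:400]=crop(t,345,145,133,100,3)[:300,:400] if 0 else cv2.resize(crop(t,345,145,133,100,3),(400,300))
z=crop(s,30,175,160,140,2); a[:280,400:720]=z
z=crop(t,195,170,80,60,5);a[300:600,:400]=z
z=crop(s,250,140,80,60,5);a[300:600,400:]=z
cv2.imwrite('pics/c1.png',a)
```

```text
(no output)
```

View pics/c1.png

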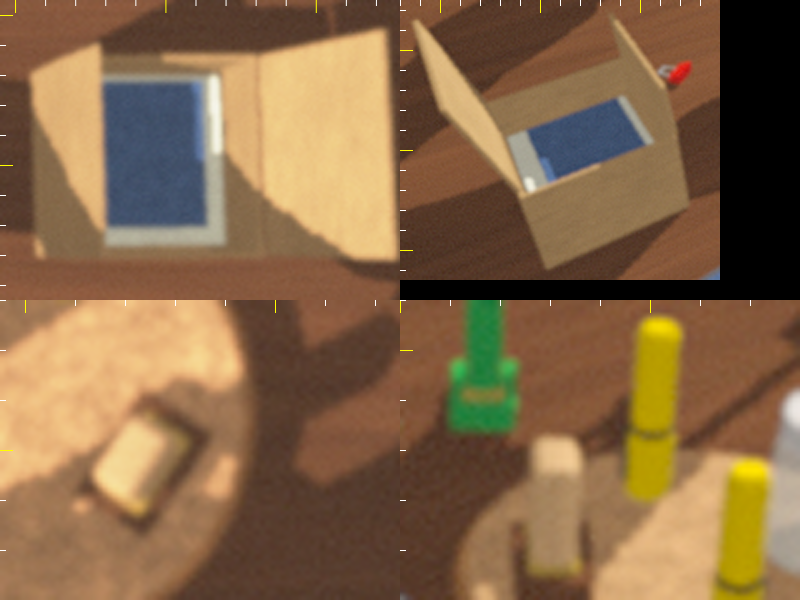

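```bash
cat > fit.py <<'E'
from h import *
from scipy.optimize import least_squares
def rz(a): return np.array([[np.cos(a),-np.sin(a),0],[np.sin(a),np.cos(a),0],[0,0,1]])
def W(p,q): return np.array([p[0],p[1],0])+rz(p[2])@np.array(q)
def shortp(p,x,r,off=0): return W(p,[x,.075-r*np.cos(p[3])+off*np.sin(p[3])*1,.102+r*np.sin(p[3])+off*np.cos(p[3])])
def longp(p,x,r,off=0): return W(p,[x,-.075+r*np.cos(p[4])-off*np.sin(p[4]),.106+r*np.sin(p[4])+off*np.cos(p[4])])
E
python3 - <<'E'
from fit import *
T=load('top0');S=load('scene0')
ob=[(T,lambda p:W(p,[.08,.075,0]),355.3,169.3),(T,lambda p:W(p,[-.08,.075,0]),356.6,230.8),
(T,lambda p:shortp(p,.078,.06),378.6,159.3),(T,lambda p:longp(p,.078,0),431.5,163.3),(T,lambda p:longp(p,-.078,0),432.1,230.8),
(T,lambda p:longp(p,.078,.115),473.7,154.6),(T,lambda p:longp(p,-.078,.115),476.7,232.1),
(S,lambda p:W(p,[.08,-.075,0]),103.5,309),(S,lambda p:W(p,[.08,.075,0]),174,278.5),
(S,lambda p:longp(p,.078,0),90,272.5),(S,lambda p:longp(p,-.078,.115),36.5,185),(S,lambda p:longp(p,.078,.115),50,230)]
f=lambda p:np.concatenate([proj(c,g(p))-[u,v] for c,g,u,v in ob])
r=least_squares(f,[.55,-.3,0,1.6,2.0],loss='soft_l1');print(r.x.round(4));print(f(r.x).reshape(-1,2).round(1).tolist())
np.save('p.npy',r.x);p=r.x
for x in(.078,-.078): print('short tip',x,proj(S,shortp(p,x,.06)),proj(S,shortp(p,x,0)))
# stamp handle rough
X=tri((T,223,188.5),(S,281.4,169.4));print(X)
print('rack',[atz(T,u*.64,v*.64,.1) for u,v in((438,205),(472,370))],'mug',atz(T,427*.64,150*.64,.09))
print('disc',atz(T,308*.64,300*.64,.03))
E
```

```text
[ 0.5351 -0.2536  0.004   1.422   1.8657]
[[-0.7, -0.4], [-0.7, -1.1], [0.0, -0.0], [-1.0, -0.0], [1.0, -1.0], [-1.2, 0.1], [-0.5, -1.1], [-1.0, -0.2], [0.1, -1.3], [-1.5, -2.7], [-1.0, -0.3], [-0.7, -0.5]]
short tip 0.078 [158.53501762 218.86112446] [167.2573804  240.75729906]
short tip -0.078 [132.15415449 181.42296348] [140.92942442 202.18890762]
(array([0.54752433, 0.15434662, 0.12519804]), [np.float64(2.05738089487706), np.float64(1.909340170849205)])
rack [array([0.69035241, 0.02508956, 0.1       ]), array([ 0.43990709, -0.02521898,  0.1       ])] mug [0.78001173 0.04137136 0.09      ]
disc [0.54955239 0.23255706 0.03      ]
```

Request:
{"api": "move_arm", "payload": {"motion": [[[-0.046, -0.042, 0], [0, 0, -0.13], -1], [[-0.046, -0.042, 0], [0, 0, -0.13], -1], [[-0.046, -0.042, 0], [0, 0, -0.13], -1], [[-0.04, -0.052, 0], [0, 0, 0], -1], [[-0.04, -0.052, 0], [0, 0, 0], -1], [[-0.04, -0.052, 0], [0, 0, 0], -1], [[-0.04, -0.052, 0], [0, 0, 0], -1], [[-0.04, -0.052, 0], [0, 0, 0], -1], [[-0.04, -0.052, 0], [0, 0, 0], -1], [[-0.04, -0.052, 0], [0, 0, 0], -1], [[-0.04, -0.052, 0], [0, 0, 0], -1], [[-0.04, -0.052, 0], [0, 0, 0], -1]], "newtons": 40}}

```text
clock: 1.35
position: [0.5411, 0.1303, 0.2313]
ee_rot: [-0.0, 1.0, 0.0, 0.0]
ft_force: [0.4, 1.5, -0.3]
grip_width: 0.002
grasp_force: 0.0
```

Request:
{"api": "move_arm", "payload": {"motion": [[[0, -0.066, 0], [0, 0, 0], -1], [[0, -0.066, 0], [0, 0, 0], -1], [[0, -0.066, 0], [0, 0, 0], -1], [[0, -0.066, 0], [0, 0, 0], -1], [[0, -0.066, 0], [0, 0, 0], -1], [[0, 0, 0.057], [0, 0, 0], -1], [[0, 0, 0.057], [0, 0, 0], -1], [[0, 0, 0], [0, 0, 0], -1]]}}

```text
clock: 2.15
position: [0.5369, -0.115, 0.1408]
ee_rot: [-0.0, 1.0, 0.0, -0.005]
ft_force: [-1.0, 0.6, 0.2]
grip_width: -0.003
grasp_force: 0.0
```

Request:
{"api": "move_arm", "payload": {"motion": [[[0, -0.026, 0], [0, 0, 0], -1], [[0, -0.026, 0], [0, 0, 0], -1], [[0, -0.026, 0], [0, 0, 0], -1], [[0, -0.026, 0], [0, 0, 0], -1], [[0, -0.026, 0], [0, 0, 0], -1], [[0, 0, 0.015], [0, 0, 0], -1], [[0, 0, 0.015], [0, 0, 0], -1], [[0, 0, 0.01], [0, 0, 0], -1], [[0, 0, 0.004], [0, 0, 0], -1], [[0, 0, 0], [0, 0, 0], -1]]}}

```text
clock: 3.15
position: [0.5403, -0.2121, 0.1124]
ee_rot: [-0.001, 1.0, 0.0, -0.001]
ft_force: [-0.4, -0.9, -0.1]
grip_width: 0.004
grasp_force: 0.0
```

Run:
```python
from h import *
print(manip.get_obs()['ft_force'],manip.get_obs()['position']);
for n in('scene','top'):shot(n,n+'1')
a=cv2.imread('pics/top1.png')[100:280,330:512];b=cv2.imread('pics/scene1.png')[130:310,20:240]
cv2.imwrite('pics/c2.png',np.hstack([cv2.resize(x,None,fx=1.98,fy=2) for x in(a,b)]))
```

```text
[-0.35025492 -0.93624534 -0.07200394] [ 0.54032871 -0.21205884  0.11235147]
```

View pics/c2.png

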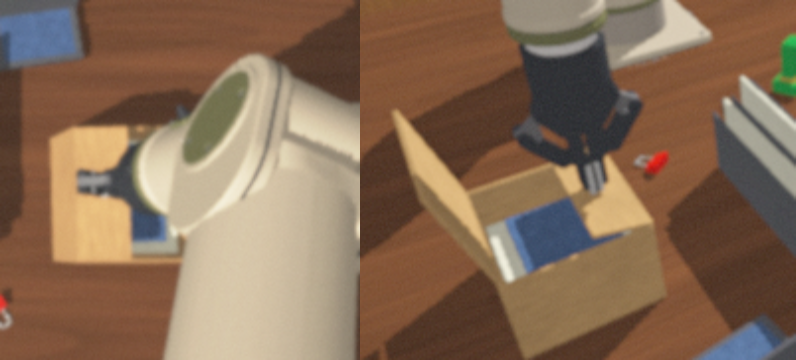

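The short flap is nearly flat under the fingertips, at (595,200) in the right half. Next I press it home.

Request:
{"api": "move_arm", "payload": {"motion": [[[0, -0.008, 0], [0, 0, 0], -1], [[0, 0, 0.005], [0, 0, 0], -1], [[0, 0, 0.004], [0, 0, 0], -1], [[0, 0, 0.003], [0, 0, 0], -1], [[0, 0, 0.002], [0, 0, 0], -1], [[0, 0, 0], [0, 0, 0], -1]]}}

```text
clock: 3.85
position: [0.5406, -0.2191, 0.1037]
ee_rot: [-0.0, 1.0, 0.0, 0.0]
ft_force: [-6.5, 2.0, 16.7]
grip_width: -0.001
grasp_force: 8.3
```

Request:
{"api": "move_arm", "payload": {"motion": [[[0, 0, -0.05], [0, 0, 0], -1], [[0, 0, -0.066], [0, 0, 0], -1], [[0, 0, -0.066], [0, 0, 0], -1], [[0, 0, -0.034], [0, 0, 0], -1], [[0, -0.066, 0], [0, 0, 0], -1], [[0, -0.066, 0], [0, 0, 0], -1], [[0, -0.066, 0], [0, 0, 0], -1], [[0, -0.066, 0], [0, 0, 0], -1], [[0, 0, 0], [0, 0, 0], -1], [[0, 0, 0.05], [0, 0, 0], -1], [[0, 0, 0.05], [0, 0, 0], -1], [[0, 0, 0], [0, 0, 0], -1]]}}

```text
clock: 5.05
position: [0.5389, -0.4145, 0.1836]
ee_rot: [-0.0, 1.0, 0.003, -0.004]
ft_force: [0.1, 0.1, 0.0]
grip_width: 0.002
grasp_force: 0.0
```

Run:
```python
from fit import *
c=shot('scene','scene2');d=shot('top','top2')
p=np.load('p.npy');p[3]=0
for c,n in((c,'scene2'),(d,'top2')):
    i=cv2.imread(f'pics/{n}.png')
    for x in(.078,-.078):
        for g,r in((shortp,.06),(shortp,0),(longp,.115),(longp,0)):
            cv2.circle(i,tuple(int(round(k)) for k in proj(c,g(p,x,r))),1,(0,0,255),-1)
    cv2.imwrite(f'pics/{n}m.png',i)
a=cv2.imread('pics/top2m.png')[100:280,330:512];b=cv2.imread('pics/scene2m.png')[130:310,20:240]
cv2.imwrite('pics/c3.png',np.hstack([cv2.resize(x,None,fx=1.98,fy=2) for x in(a,b)]))
```

```text
(no output)
```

View pics/c3.png

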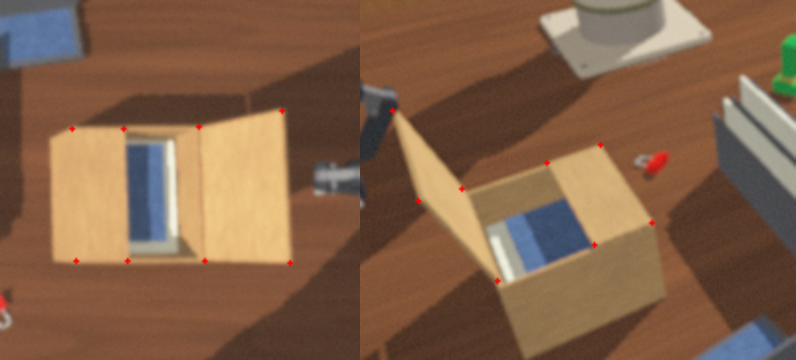

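The short flap lies flat and the overlay matches its corners. Next I fold the long flap.

Request:
{"api": "move_arm", "payload": {"motion": [[[0, 0.027, 0], [0, 0, 0], -1], [[0, 0.027, 0], [0, 0, 0], -1], [[0, 0.027, 0], [0, 0, 0], -1], [[0, 0.027, 0], [0, 0, 0], -1], [[0, 0.027, 0.014], [0, 0, 0], -1], [[0, 0.027, 0.014], [0, 0, 0], -1], [[0, 0.027, 0.014], [0, 0, 0], -1], [[0, 0.027, 0.014], [0, 0, 0], -1], [[0, 0, 0.015], [0, 0, 0], -1], [[0, 0, 0.015], [0, 0, 0], -1], [[0, 0, 0], [0, 0, 0], -1]]}}

```text
clock: 6.25
position: [0.5401, -0.2559, 0.1244]
ee_rot: [0.0, 1.0, -0.0, -0.0]
ft_force: [0.2, -0.6, 0.2]
grip_width: -0.0
grasp_force: 0.0
```

Request:
{"api": "move_arm", "payload": {"motion": [[[0, 0.008, 0.01], [0, 0, 0], -1], [[0, 0, 0.006], [0, 0, 0], -1], [[0, 0, 0.003], [0, 0, 0], -1], [[0, 0, 0.002], [0, 0, 0], -1], [[0, 0, 0.002], [0, 0, 0], -1], [[0, 0, 0], [0, 0, 0], -1]]}}

```text
clock: 6.85
position: [0.5405, -0.2491, 0.1081]
ee_rot: [-0.0, 1.0, 0.0, 0.0]
ft_force: [-1.7, 0.2, 4.1]
grip_width: 0.002
grasp_force: 2.0
```

Request:
{"api": "move_arm", "payload": {"motion": [[[0, 0, 0.002], [0, 0, 0], -1], [[0, 0, 0.001], [0, 0, 0], -1], [[0, 0, -0.05], [0, 0, 0], -1], [[0, 0, -0.066], [0, 0, 0], -1], [[0, 0, -0.066], [0, 0, 0], -1], [[0, 0.066, -0.01], [0, 0, 0], -1], [[0, 0.066, 0], [0, 0, 0], -1], [[0, 0.066, 0], [0, 0, 0], -1], [[0, 0.066, 0], [0, 0, 0], -1], [[0, 0.066, 0], [0, 0, 0], 0.2], [[0, 0.066, 0], [0, 0, 0], 0.2], [[0, 0.066, 0], [0, 0, 0], 0.2]]}}

```text
clock: 8.05
position: [0.5401, 0.0993, 0.2497]
ee_rot: [-0.0, 1.0, 0.0, 0.0]
ft_force: [0.6, -0.1, -0.3]
grip_width: 0.505
grasp_force: 0.0
```

Request:
{"api": "move_arm", "payload": {"motion": [[[0, 0.03, 0], [0, 0, 0], 0.2], [[0, 0, 0], [0, 0, 0], 0.2], [[0, 0, 0], [0, 0, 0], 0.2]]}}

```text
clock: 8.35
position: [0.5404, 0.1197, 0.2493]
ee_rot: [-0.0, 1.0, -0.0, 0.0]
ft_force: [-0.7, -0.4, -0.4]
grip_width: 0.6
grasp_force: 0.0
```

Run:
```python
from h import *
c=shot('wrist','w1');shot('scene','scene3')
print(manip.get_obs()['position'],manip.get_obs()['grip_width'],proj(c,[.5475,.154,.108]),-np.array(c['R']).T@c['t'])
```

```text
[0.5405561  0.11834183 0.24943748] 0.5983832635095199 [292.86630577 178.73165791] [0.45589814 0.12039432 0.3931796 ]
```

Request:
{"api": "move_arm", "payload": {"motion": [[[0.06, 0.05, 0], [0, 0, 0.1], 0.2], [[0.04, 0.05, 0], [0, 0, 0.1], 0.2], [[0, 0, 0], [0, 0, 0], 0.2], [[0, 0, 0], [0, 0, 0], 0.2]]}}

```text
clock: 8.85
position: [0.4748, 0.1914, 0.2496]
ee_rot: [0.078, 0.997, 0.0, 0.0]
ft_force: [1.8, -0.7, 0.1]
grip_width: 0.598
grasp_force: 0.0
```

Run:
```python
from h import *
c=shot('wrist','w2')
print(manip.get_obs()['position'],manip.get_obs()['ee_rot'],proj(c,[.5475,.154,.108]),-np.array(c['R']).T@c['t'])
def crop(fn,w=130,k=3):
    i=cv2.imread(f'pics/{fn}.png');u,v=proj(load(fn),[.5475,.154,.08]).astype(int);u0=max(0,min(512-w,u-w//2));v0=max(0,min(384-w,v-w//2))
    print(fn,u0,v0);return cv2.resize(i[v0:v0+w,u0:u0+w],None,fx=k,fy=k,interpolation=cv2.INTER_CUBIC)
b=cv2.resize(cv2.imread('pics/scene3.png')[130:310,20:240],None,fx=1,fy=1)
a=np.hstack([crop('w1'),crop('w2')]);z=np.zeros((190,780,3),np.uint8);z[:180,:220]=b
cv2.imwrite('pics/c4.png',np.vstack([a,z]))
```

```text
[0.47540846 0.19040937 0.24954152] [7.87955055e-02 9.96890758e-01 4.54402761e-05 2.88640619e-04] [228.54452444 247.50027455] [0.39128551 0.20525559 0.39344926]
w1 224 105
w2 165 169
```

View pics/c4.png

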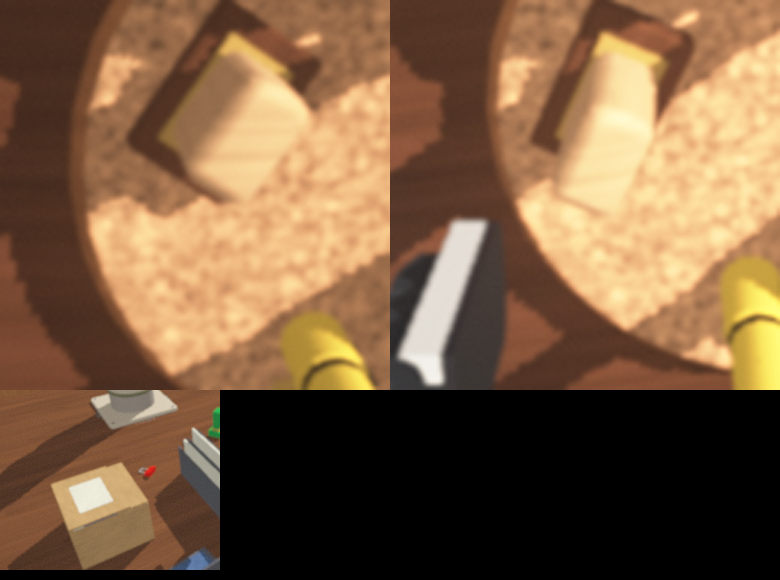

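The flaps are closed and the label shows on top of the carton in the inset. The stamp is in both wrist views, with its base corners at about (130,140) and (320,65) in the left one and its handle top below them. I'll fit its pose.

```bash
cat > st.py <<'E'
from fit import *
A=load('w1');B=load('w2')
def P(q,x,y,z): return np.array([q[0],q[1],q[3]])+rz(q[2])@np.array([x,y,z])
E
python3 - <<'E'
from st import *
f1=lambda x,y:(224+x/3,105+y/3); f2=lambda x,y:(165+(x-390)/3,169+y/3)
# stamp x axis ~ -37deg
H=[(s*.019,t*.012,.078) for s,t in((1,1),(1,-1),(-1,-1),(-1,1))]
K=[(s*.031,t*.021,.018) for s,t in((1,1),(1,-1),(-1,-1),(-1,1))]
q0=np.array([.5475,.154,-.64,.03])
for n,L in(('H',H),('K',K)):
    for X in L: print(n,((proj(A,P(q0,*X))-[224,105])*3).round(),((proj(B,P(q0,*X))-[165,169])*3+[390,0]).round())
E
```

```text
H [198. 290.] [588. 295.]
H [137. 246.] [522. 266.]
H [215. 149.] [573. 173.]
H [278. 196.] [640. 205.]
K [181. 268.] [605. 242.]
K [ 90. 203.] [509. 198.]
K [197.  65.] [579.  65.]
K [290. 136.] [679. 114.]
```

Run:
```python
from st import *
T=load('top0')
f1=lambda x,y:(224+x/3,105+y/3); f2=lambda x,y:(165+(x-390)/3,169+y/3)
H=lambda s,t:(s*.019,t*.012,.078);K=lambda s,t:(s*.031,t*.021,.018)
ob=[(A,H(1,1),f1(240,203)),(A,H(-1,1),f1(310,118)),(A,H(1,-1),f1(185,165)),(B,H(1,1),f2(610,213)),(B,H(1,-1),f2(555,197)),(B,H(-1,1),f2(652,128)),
(A,K(1,-1),f1(130,142)),(A,K(-1,1),f1(320,65)),(A,K(-1,-1),f1(225,-2)),(B,K(1,-1),f2(533,147)),(B,K(-1,1),f2(693,38)),(B,K(-1,-1),f2(580,-4))]
f=lambda q:np.concatenate([proj(c,P(q,*X))-uv for c,X,uv in ob])
for fixz in(0,1):
    g=(lambda q:f([*q[:3],.03])) if fixz else f
    r=least_squares(g,[.5475,.154,-.64,.03],loss='soft_l1');print(r.x.round(4),np.abs(f(r.x) if not fixz else g(r.x)).round(1))
q=r.x;q[3]=.03;np.save('q.npy',q)
o=[]
for c,n,w in((A,'w1',0),(B,'w2',0),(T,'top0',0)):
    u,v=proj(c,P(q,0,0,.05)).astype(int);i=cv2.imread(f'pics/{n}.png');k=4
    u0,v0=max(0,u-32),max(0,v-40);z=cv2.resize(i[v0:v0+80,u0:u0+65],None,fx=k,fy=k,interpolation=cv2.INTER_CUBIC)
    for F,hh,col in((H,.078,(0,0,255)),(H,.018,(255,0,0)),(K,.018,(0,255,0)),(K,0,(255,255,0))):
        pts=np.array([[(proj(c,P(q,*F(s,t)[:2],hh))-[u0,v0])*k+k/2 for s,t in((1,1),(1,-1),(-1,-1),(-1,1))]],np.int32)
        cv2.polylines(z,pts,True,col,1)
    o.append(z)
cv2.imwrite('pics/c5.png',np.hstack(o))
```

```text
[ 0.5248  0.1651 -0.5614  0.0225] [0.1 3.3 1.1 2.7 3.1 2.6 1.8 2.  2.4 1.2 2.8 2.  2.  0.8 0.4 1.3 1.3 0.7
 0.4 2.6 0.7 0.8 3.7 0.7]
[ 0.5224  0.1645 -0.5581  0.03  ] [0.8 3.3 2.4 3.7 3.1 2.3 0.5 3.6 4.3 0.3 1.7 1.2 2.3 0.3 0.7 2.7 1.1 2.4
 2.1 1.6 0.  0.9 2.2 0.6]
```

View pics/c5.png

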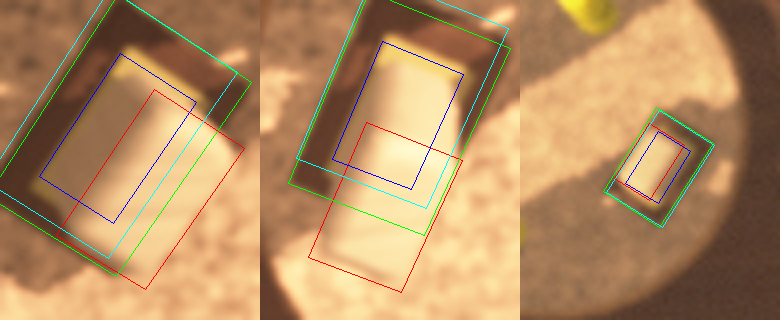

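Request:
{"api": "move_arm", "payload": {"motion": [[[0, 0, 0], [0, 0, 0.17], 0.2], [[0, 0, 0], [0, 0, 0.17], 0.2], [[0, 0, 0], [0, 0, 0.17], 0.2], [[-0.035, 0.002, 0], [0, 0, 0], 0.2], [[-0.035, 0.002, 0], [0, 0, 0], 0.2], [[0, 0, 0.06], [0, 0, 0], 0.2], [[0, 0, 0.06], [0, 0, 0], 0.2], [[0, 0, 0], [0, 0, 0], 0.2], [[0, 0, 0], [0, 0, 0], 0.2]]}}

```text
clock: 9.8
position: [0.5216, 0.1651, 0.1601]
ee_rot: [0.276, 0.961, -0.0, -0.0]
ft_force: [0.7, 0.3, 0.8]
grip_width: 0.596
grasp_force: 0.0
```

Run:
```python
from st import *
c=shot('wrist','w3');s=manip.get_obs();print(s['position'],s['ee_rot'])
from scipy.spatial.transform import Rotation as Ro
M=Ro.from_quat(s['ee_rot']).as_matrix();print(M.round(3).tolist(), np.degrees(np.arctan2(M[1,1],M[0,1])))
q=np.load('q.npy');i=cv2.imread('pics/w3.png')
H=lambda s,t,h:(s*.019,t*.012,h)
for h,col in((.078,(0,0,255)),(.018,(255,0,0))):
    cv2.polylines(i,np.array([[proj(c,P(q,*H(s,t,h))) for s,t in((1,1),(1,-1),(-1,-1),(-1,1))]],np.int32),True,col,1)
cv2.circle(i,tuple(proj(c,s['position']).astype(int)),3,(0,255,0),1)
cv2.imwrite('pics/w3m.png',cv2.resize(i,(800,600)))
```

```text
[0.52236032 0.16585104 0.16142868] [2.75664017e-01 9.61253456e-01 5.87749057e-04 8.93282471e-04]
[[-0.848, 0.53, 0.002], [0.53, 0.848, 0.001], [-0.001, 0.002, -1.0]] 57.99686764075646
```

View pics/w3m.png

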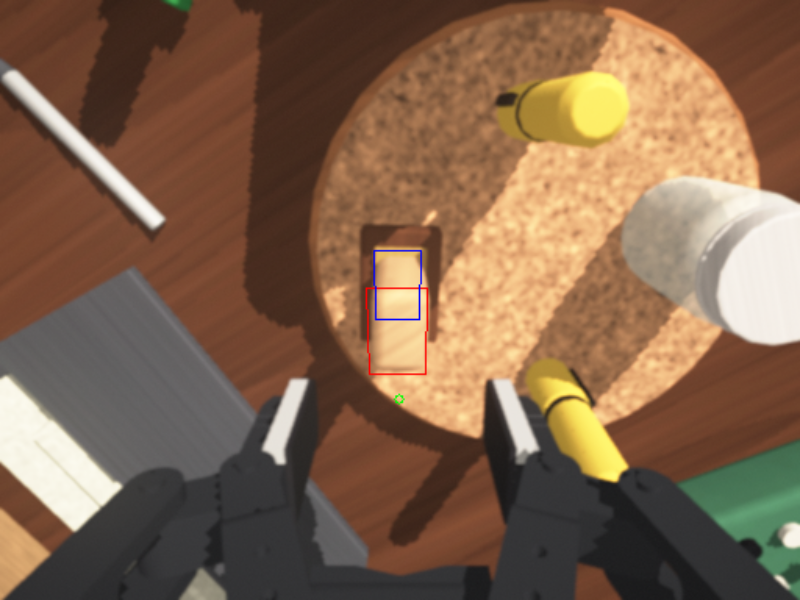

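The stamp handle at (398,310) sits centred between the fingers at (295,420) and (515,420), and the yaw matches. Nearby things are clear, so I descend and grip.

Request:
{"api": "move_arm", "payload": {"motion": [[[0, 0, 0.05], [0, 0, 0], 0.2], [[0, 0, 0.04], [0, 0, 0], 0.2], [[0, 0, 0.03], [0, 0, 0], 0.2], [[0, 0, 0.005], [0, 0, 0], 0.2], [[0, 0, 0], [0, 0, 0], 0.2], [[0, 0, 0], [0, 0, 0], -1], [[0, 0, 0], [0, 0, 0], -1], [[0, 0, 0], [0, 0, 0], -1], [[0, 0, 0], [0, 0, 0], -1], [[0, 0, 0], [0, 0, 0], -1]], "newtons": 40}}

```text
clock: 10.85
position: [0.5221, 0.1669, 0.0672]
ee_rot: [0.275, 0.961, 0.001, 0.001]
ft_force: [-2.2, -0.1, 7.1]
grip_width: 0.273
grasp_force: 43.6
```

Request:
{"api": "move_arm", "payload": {"motion": [[[0, 0, -0.02], [0, 0, 0], -1], [[0, 0, -0.04], [0, 0, 0], -1], [[0, 0, -0.05], [0, 0, 0], -1], [[0, 0, -0.05], [0, 0, 0], -1], [[0, 0, -0.05], [0, 0, 0], -1], [[0, 0, -0.03], [0, 0, 0], -1], [[0, 0, 0], [0, 0, 0], -1]]}}

```text
clock: 11.55
position: [0.5226, 0.167, 0.2496]
ee_rot: [0.275, 0.961, 0.002, 0.002]
ft_force: [0.9, -0.7, -0.8]
grip_width: 0.274
grasp_force: 42.6
```

Run:
```python
from st import *
c=shot('wrist','w4');s=manip.get_obs();print(s['position'],s['ee_rot'],s['ft_force'],s['grasp_force'])
shot('scene','scene4')
a=cv2.imread('pics/w4.png');b=cv2.imread('pics/scene4.png')[60:260,200:400]
z=np.zeros((384,800,3),np.uint8);z[:,:512]=a;z[:288,512:800]=cv2.resize(b,(288,288));cv2.imwrite('pics/c6.png',z)
```

```text
[0.5216856  0.1667101  0.24723305] [0.27502088 0.9614368  0.00123883 0.00112428] [-0.76467651  0.6982555  -2.78923689] 42.55774676799774
```

View pics/c6.png

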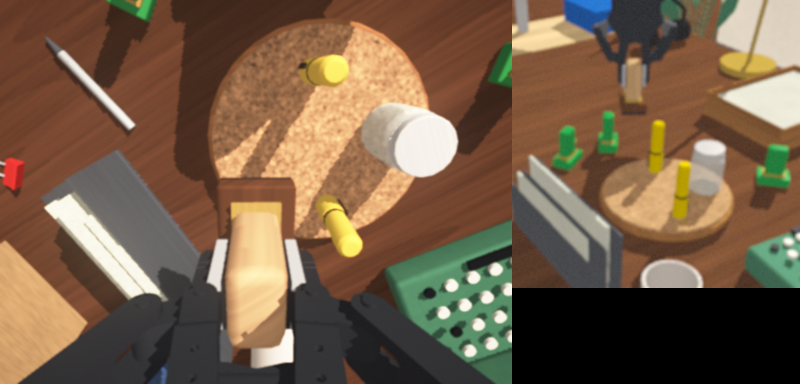

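The stamp is held upright in the gripper and the turntable is undisturbed. The stamp base's near edge is at v≈180, u 218 to 295. Next I compute the in-hand offset.

Run:
```python
from st import *
from scipy.spatial.transform import Rotation as Ro
c=load('w4');s=manip.get_obs();M=Ro.from_quat(s['ee_rot']).as_matrix();p0=s['position']
for dx in(-.004,0,.004):
  for h in(.0365,):
    g=lambda x,y,z:proj(c,p0+M@[x+dx,y,h-z]).round(0).tolist()
    print(dx,'base bot',g(.031,.021,0),g(.031,-.021,0),'base top',g(.031,.021,.018),g(.031,-.021,.018),'handle foot',g(.019,.012,.018),g(.019,-.012,.018),'top+x',g(.019,.012,.078),g(.019,-.012,.078),'top-x',g(-.019,.012,.078),g(-.019,-.012,.078))
# vertical profile at u=245..262 and 222
i=cv2.imread('pics/w4.png').astype(int)
for u0,u1,v0,v1 in((222,228,172,215),(250,262,192,212),(250,262,260,380)):
    print(u0,[(v,*i[v,u0:u1].mean(0).round().astype(int).tolist()) for v in range(v0,v1,2 if v1<300 else 3)])
```

```text
-0.004 base bot [288.0, 175.0] [215.0, 175.0] base top [291.0, 185.0] [212.0, 185.0] handle foot [274.0, 206.0] [229.0, 206.0] top+x [283.0, 268.0] [218.0, 268.0] top-x [280.0, 348.0] [222.0, 348.0]
0 base bot [288.0, 168.0] [215.0, 168.0] base top [291.0, 178.0] [211.0, 178.0] handle foot [274.0, 199.0] [229.0, 199.0] top+x [283.0, 258.0] [218.0, 259.0] top-x [280.0, 340.0] [221.0, 340.0]
0.004 base bot [288.0, 161.0] [215.0, 162.0] base top [291.0, 170.0] [211.0, 171.0] handle foot [274.0, 192.0] [229.0, 192.0] top+x [283.0, 249.0] [217.0, 249.0] top-x [281.0, 332.0] [221.0, 332.0]
222 [(172, 139, 198, 246), (174, 136, 195, 245), (176, 114, 164, 224), (178, 63, 86, 124), (180, 50, 74, 122), (182, 51, 75, 124), (184, 51, 76, 125), (186, 56, 84, 140), (188, 56, 83, 138), (190, 52, 77, 126), (192, 52, 77, 126), (194, 52, 77, 126), (196, 51, 76, 125), (198, 51, 76, 125), (200, 52, 76, 126), (202, 52, 76, 125), (204, 52, 77, 126), (206, 52, 77, 125), (208, 50, 74, 119), (210, 46, 69, 112), (212, 50, 73, 119), (214, 52, 76, 124)]
250 [(192, 56, 83, 137), (194, 57, 84, 137), (196, 56, 84,
[... 322 characters left out ...]
71, 230, 253), (284, 160, 221, 250), (287, 152, 210, 247), (290, 147, 206, 245), (293, 146, 205, 245), (296, 148, 207, 245), (299, 152, 210, 246), (302, 150, 209, 246), (305, 148, 205, 244), (308, 148, 206, 245), (311, 151, 209, 246), (314, 150, 209, 246), (317, 149, 208, 246), (320, 146, 204, 244), (323, 132, 186, 231), (326, 115, 163, 209), (329, 104, 147, 193), (332, 90, 129, 173), (335, 85, 122, 165), (338, 83, 119, 161), (341, 82, 117, 158), (344, 81, 116, 156), (347, 92, 120, 153), (350, 140, 154, 170), (353, 140, 154, 170), (356, 140, 154, 170), (359, 140, 154, 170), (362, 140, 154, 170), (365, 140, 154, 170), (368, 78, 82, 88), (371, 54, 52, 52), (374, 47, 46, 46), (377, 52, 50, 50)]
```

Request:
{"api": "move_arm", "payload": {"motion": [[[0, 0, 0], [0, 0, -0.178], -1], [[0, 0, 0], [0, 0, -0.178], -1], [[0, 0, 0], [0, 0, -0.178], -1], [[0, 0, 0], [0, 0, -0.178], -1], [[-0.003, -0.03, 0], [0, 0, 0], -1], [[-0.003, -0.06, 0], [0, 0, 0], -1], [[-0.003, -0.06, 0], [0, 0, 0], -1], [[-0.004, -0.06, 0], [0, 0, 0], -1], [[0, -0.06, 0], [0, 0, 0], -1], [[0, -0.06, 0], [0, 0, 0], -1], [[0, -0.06, 0], [0, 0, 0], -1], [[0, -0.06, 0], [0, 0, 0], -1]]}}

```text
clock: 12.85
position: [0.5305, -0.1725, 0.2441]
ee_rot: [-0.001, 1.0, 0.0, -0.001]
ft_force: [0.7, -0.5, -1.2]
grip_width: 0.279
grasp_force: 42.5
```

Request:
{"api": "move_arm", "payload": {"motion": [[[0, -0.06, 0], [0, 0, 0], -1], [[0, -0.055, 0], [0, 0, 0], -1], [[0, -0.02, 0], [0, 0, 0], -1], [[0, 0, 0.03], [0, 0, 0], -1], [[0, 0, 0.03], [0, 0, 0], -1], [[0, 0, 0], [0, 0, 0], -1], [[0, 0, 0], [0, 0, 0], -1]]}}

```text
clock: 13.55
position: [0.5312, -0.272, 0.1999]
ee_rot: [-0.001, 1.0, 0.0, -0.001]
ft_force: [-0.3, -0.6, -0.8]
grip_width: 0.274
grasp_force: 42.4
```

Run:
```python
from fit import *
s=manip.get_obs();print(s['position'],s['ee_rot'],s['ft_force'],s['grasp_force'])
c=shot('scene','scene5');w=shot('wrist','w5');p=np.load('p.npy')
u,v=proj(c,W(p,[0,-.015,.13])).astype(int);print(u,v)
a=cv2.resize(cv2.imread('pics/scene5.png')[v-65:v+65,u-50:u+50],None,fx=4,fy=4,interpolation=cv2.INTER_CUBIC)
b=cv2.imread('pics/w5.png')[:,:];b=cv2.resize(b,(396,297));z=np.zeros((520,796,3),np.uint8);z[:,:400]=a;z[:297,400:]=b
cv2.imwrite('pics/c7.png',z);print(u-50,v-65)
```

```text
[ 0.53119658 -0.27195375  0.1999105 ] [-1.03464015e-03  9.99998957e-01  2.35963730e-04 -9.79704626e-04] [-0.30459521 -0.59990135 -0.7796267 ] 42.44884550571442
107 224
57 159
```

View pics/c7.png

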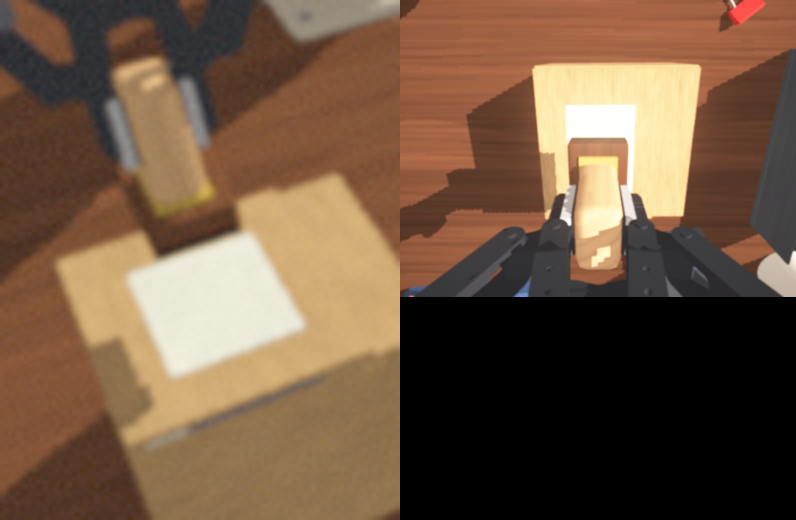

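The stamp hangs upright above the closed flap, and the label corners are at (127,273), (255,232), (305,326) and (172,378) in the left crop. Next I compute both centres.

Run:
```python
from fit import *
c=load('scene5');w=load('w5');p=np.load('p.npy')
L=[atz(c,57+x/4,159+y/4,.108) for x,y in((127,273),(255,232),(305,326),(172,378))]
print('label corners',np.round(L,4).tolist(),'ctr',np.mean(L,0),'model',W(p,[0,-.015,.108]))
i=cv2.cvtColor(load('top0')['pixels'],6) if 0 else None
B=[atz(c,57+x/4,159+y/4,.1635) for x,y in((160,255),(240,231))]
print('base +x bottom corners',np.round(B,4).tolist())
wl=[atz(w,(x-400)*1.293,y*1.293,.108) for x,y in((566,105),(635,105))];print('wrist label -x edge',np.round(wl,4).tolist())
wb=[atz(w,(x-400)*1.293,y*1.293,.1635) for x,y in((569,137.5),(628,137.5))];print('wrist base -x bottom edge',np.round(wb,4).tolist())
# white label mask in the scene view
g=c['pixels'].astype(int);m=((g.min(2)>150)&(g.max(2)-g.min(2)<50)).astype(np.uint8);m[:, :70]=0;m[:,150:]=0;m[:205]=0;m[265:]=0
q,_=cv2.findContours(m,0,2);q=max(q,key=cv2.contourArea);r=cv2.minAreaRect(q);M=cv2.moments(q);u,v=M['m10']/M['m00'],M['m01']/M['m00'];print('blob',u,v,cv2.contourArea(q),atz(c,u,v,.108))
```

```text
label corners [[0.4923, -0.3, 0.108], [0.4943, -0.2347, 0.108], [0.5823, -0.236, 0.108], [0.584, -0.3003, 0.108]] ctr [ 0.53824279 -0.2677184   0.108     ] model [ 0.53517579 -0.26861916  0.108     ]
base +x bottom corners [[0.5642, -0.2879, 0.1635], [0.5665, -0.2516, 0.1635]]
wrist label -x edge [[0.4909, -0.3011, 0.108], [0.4908, -0.237, 0.108]]
wrist base -x bottom edge [[0.5049, -0.2929, 0.1635], [0.5049, -0.2491, 0.1635]]
blob 109.97248846290378 234.42296769613063 939.0 [ 0.53889991 -0.26944033  0.108     ]
```

Request:
{"api": "move_arm", "payload": {"motion": [[[-0.002, 0.002, 0.02], [0, 0, 0], -1], [[0, 0, 0.02], [0, 0, 0], -1], [[0, 0, 0.012], [0, 0, 0], -1], [[0, 0, 0.003], [0, 0, 0], -1], [[0, 0, 0], [0, 0, 0], -1], [[0, 0, 0], [0, 0, 0], -1]]}}

```text
clock: 14.25
position: [0.5334, -0.2709, 0.1596]
ee_rot: [-0.001, 1.0, -0.0, 0.0]
ft_force: [0.5, 0.0, -1.2]
grip_width: 0.276
grasp_force: 42.5
```

Run:
```python
from fit import *
s=manip.get_obs();print(s['position'],s['ee_rot'],s['ft_force'],s['grasp_force'])
c=shot('scene','scene6');w=shot('wrist','w6');p=np.load('p.npy')
u,v=107,224
a=cv2.resize(cv2.imread('pics/scene6.png')[v-50:v+50,u-40:u+40],None,fx=5,fy=5,interpolation=cv2.INTER_CUBIC)
b=cv2.imread('pics/w6.png')[90:290,180:340];b=cv2.resize(b,(400,500),interpolation=cv2.INTER_CUBIC)
cv2.imwrite('pics/c8.png',np.hstack([a,b]))
```

```text
[ 0.5333614  -0.27092521  0.15961954] [-9.63382286e-04  9.99999503e-01 -9.09124753e-05  2.38938154e-04] [ 0.46179167  0.0033558  -1.24617877] 42.47405827045441
```

View pics/c8.png

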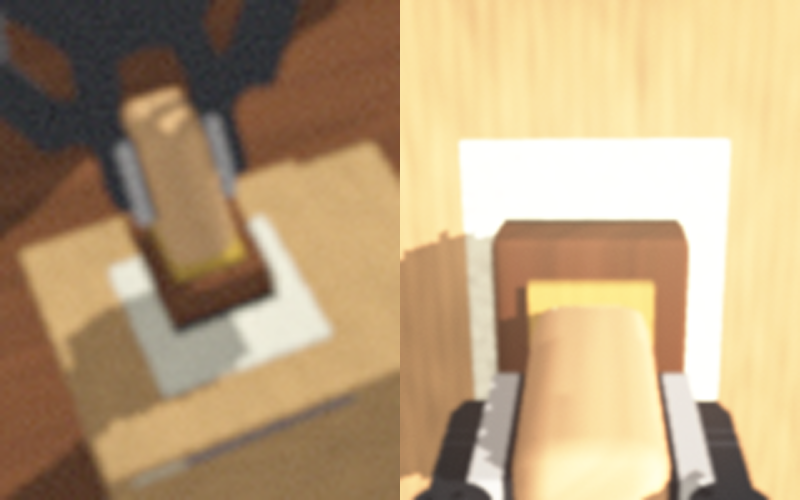

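Run:
```python
from fit import *
c=load('scene6');w=load('w6')
sl=[atz(c,67+x/5,174+y/5,.108) for x,y in((108,270),(330,332),(163,395),(262,218))];print('scene label',np.mean(sl,0))
wl=[atz(w,180+x/2.5,90+y/2.5,.108) for x,y in((460,140),(730,140))];print('wrist label ctr',np.mean(wl,0)+[.045,0,0])
kw=[((496,221)),(688,221)];ks=[(180,330),(273,290)]
def f(q):
    P=lambda sx,sy:np.array([q[0]+sx*.031,q[1]+sy*.021,q[2]])
    return np.concatenate([proj(w,P(-1,-1)) [1:]-(90+221/2.5),proj(w,P(-1,1))[1:]-(90+221/2.5),proj(c,P(1,-1))-[67+180/5,174+330/5],proj(c,P(1,1))-[67+273/5,174+290/5]])
r=least_squares(f,[.535,-.27,.122]);print(r.x,r.fun.round(1))
for z in(.118,.122,.126):
    print(z,'scene ctr',np.mean([atz(c,67+x/5,174+y/5,z) for x,y in ks],0)-[.031,0,0],'wrist ctr',np.mean([atz(w,180+x/2.5,90+y/2.5,z) for x,y in kw],0)+[.031,0,0])
```

```text
scene label [ 0.53835554 -0.26883015  0.108     ]
wrist label ctr [ 0.53605642 -0.17286957  0.108     ]
[ 0.53715577 -0.26882926  0.12504018] [-0.1  0.  -1.6 -0.   1.7  0.1]
0.118 scene ctr [ 0.52804863 -0.26796622  0.118     ] wrist ctr [ 0.53927617 -0.1753836   0.118     ]
0.122 scene ctr [ 0.53316294 -0.26851207  0.122     ] wrist ctr [ 0.53799575 -0.17743079  0.122     ]
0.126 scene ctr [ 0.53827724 -0.26905793  0.126     ] wrist ctr [ 0.53671534 -0.17947797  0.126     ]
```

Request:
{"api": "move_arm", "payload": {"motion": [[[0, 0, 0.004], [0, 0, 0], -1], [[0, 0, 0.0025], [0, 0, 0], -1], [[0, 0, 0], [0, 0, 0], -1], [[0, 0, 0], [0, 0, 0], -1], [[0, 0, 0], [0, 0, 0], -1], [[0, 0, 0], [0, 0, 0], -1]]}}

```text
clock: 14.95
position: [0.5332, -0.2707, 0.1545]
ee_rot: [-0.001, 1.0, 0.0, 0.0]
ft_force: [-0.4, 0.3, -1.4]
grip_width: 0.276
grasp_force: 42.5
```

Run:
```python
from h import *
s=manip.get_obs();print(s['position'],s['ee_rot'],s['ft_force'],s['grasp_force'],np.abs(s['joint_velocities']).max())
if .1525<s['position'][2]<.157: print(order.hand_in())
```

```text
[ 0.53323324 -0.27070094  0.1544618 ] [-1.02851147e-03  9.99999468e-01  4.90080683e-05  6.54706686e-05] [-0.44554861  0.33981697 -1.37503372] 42.47465908527374 0.0006135369050579774
the job is handed in; nothing more can be done
None
```

I folded both flaps flat, short then long, and handed the job in at about 15 s on the robot's clock, with the stamp held upright and still about 1 cm above the label, centred to about 2 mm by camera, its long side along the label's.

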